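# Nip up the gland nut of a kiln burner valve

### The arm

A 6-joint arm with a two-finger parallel gripper is mounted at the origin on the work surface. World frame = base frame: x ahead of the robot, y to its left, z up, the work surface at z = 0. Lengths are in m, angles in degrees, forces in N, time in s.
With the tool pointing down it reaches from about 0.375 to 0.9 m from the base axis. Payload 3.1 kg.
Tool frame: the origin (TCP) lies at the very end of the fingers, on their centre line; the grasp point (between the pads) lies 19 mm behind it; z points along the fingers, y is the line along which they close (so a half turn about z gives the same grasp; the last joint's range is limited). The gripper opens to 87 mm and grips with 3 to 60 N. Pads are 19 mm wide; open, the fingers measure 117 mm over their backs; the gripper's body (75 mm by 190 mm) begins 51 mm behind the grasp point.
Start: joints at [-84.597, 30.224, 82.088, -0, 67.689, -10.227], TCP at [0.168, -0.602, 0.223] pointing down, gripper open.
Joint ranges: [-176.69, 176.69], [-43.24, 126.21], [12.49, 139.97], [-82, 262], [0, 151.66], [-163.58, 163.58]. Speed limits (degrees/s): [159.86, 159.86, 180, 180, 180, 180].

### API

Orientations are given as a 3x3 rotation matrix whose columns are the frame's x, y, z axes.
In Python, from rig import readout, cams, bot gives the robot as it stands.
- The arm moves only by the shell command python3 -m inch 'ROWS'. ROWS is JSON, a list of rows, each a list of 5 numbers: the shift along the world's x, y, z in cm, then the turn about the world's z in degrees, then the finger opening in cm, from 0 to 8.7. In form: [[dx, dy, dz, twist, fingers], ...]. A call has 1 to 10 rows; each row is the pose to reach, as a shift and turn from the pose commanded when the call began; what a row does not reach only later rows make up. A row lasts 1/12 s, in which the tool goes at most 41.7 mm and 7.16 degrees, less where a joint would pass 70% of its speed; a pose out of reach is approached as far as the arm can. A call with a gripper value outside its range is refused whole. The fingers move at their own pace and stop on an object; the grip force is fixed at half the most. Time passes only in rows, so rows that repeat a pose let the fingers close. It gives the time, the measured TCP pose, the force, the opening and the grip force at its end, in the units of the state.
- readout.read_state(): the state, without advancing time (a new reading comes with each control period).
- cams.capture(name): name is "scene" or "top" or "wrist"; returns a dict with "image" (420x560x3 uint8, blue, green, red), "intrinsics" (3x3 intrinsics, pixels), "k1" (the pictures are not rectified: a ray, as slopes to the right and down, at radius r is drawn at 1 + k1 r^2 times it, then the intrinsics apply), "xyz" and "rotation" of the camera in the world; the wrist camera has in their place "tool_from_camera" (4x4, takes a point from camera to tool coordinates, whose origin is the TCP and whose axes are the flange's). Camera axes: x right, y down, z forward; pixel columns grow to the right and rows downward; lengths in m; the calibration is good to about 2 mm. A picture is of the moment at which its call begins: read the wrist's pose just before it. There is no depth.
- bot.hand_in(): hands the job in; it is judged then, once.
The state is a dict: "time_s": time; "joint_positions": joint angles; "qvel": joint speeds; "tau": joint torques, N m; "position": TCP position; "tcp_rot": TCP orientation; "force": force on the tool from outside, world axes, zero at the start; "moment": the same for the moment, N m; "opening": opening from 0.0 (shut) to 1.0 (fully open); "grasp_force": force on a finger pad.
Only numpy, scipy, OpenCV 4.12 (cv2) and the standard library are available. Lean on these libraries where they do the work, as an engineer would, in place of code of your own. Each camera call takes 0.05 s, during which the arm holds its last target. There are 200 camera calls.

### The job

The burner valve has just been repacked and its brass gland nut (the upper hexagon, round the spindle) is only started on its thread. Turn the nut clockwise with the fingers, gripping lightly, until it is just finger-tight; then fit the larger of the two open-ended wrenches on it and tighten it one flat (a sixth of a turn) past finger-tight, without straining anything. Take the wrench off, lay it flat on the black tool mat again and let go, leaving the other things where they are.

Things in the scene. Friction and masses are not known exactly. Their poses are not given: they have to be found in the camera images.
- nut: Brass gland nut: upright hexagon, 30 mm across flats, 34.6 mm over corners, 22 mm tall, on a vertical spindle. Origin: centre of its underside, z up; flats face its x axis and every 60 deg from it. Tightens clockwise from above, sinking 5 mm a turn. Starts 50 to 105 deg short of finger-tight (exact angle only to be felt). Squeezing it with over 60 N a finger spoils it.
- seat (a point): Fixed point on the nut's axis, 90 mm above the table: where the centre of the nut's underside is when finger-tight. A steel spindle 10 mm thick rises above the nut to 151 mm over the table; below the nut is a neck of 23 mm diameter down to 82 mm, then a hexagonal brass bonnet 36 mm across flats.
- packing (a joint): How far the nut has been forced past finger-tight, rad clockwise: 0 until then, one flat = 1.047. Short of finger-tight the nut turns with about 0.05 N m; there it stops, and takes about 0.8 N m to go on, staying where it is left. Fingers gripping with only 20 N can already force it on, so stop at the first rise of the torque (some 0.2 N m).
- valve: The fixed burner valve: brass body 54 mm wide in a level steel pipe (240 mm long along its x, axis 46 mm up, end caps, clamps up to 72 mm high) on a grey plate 240 x 85 x 8 mm. Origin: underside centre of the plate, straight below the nut; z up.
- wrench: The larger steel open-ended wrench, 210 mm long. Origin: on its underside, mid jaw opening; x points out of the jaw, handle to -x, z up as it lies. Jaw 32 mm wide (2 mm wider than the nut: some 7 deg of play each way), throat 16 mm behind the origin, prongs 12 mm wide, tips flared outwards to 24 mm ahead. Head 12 mm thick. Starts flat on the mat, jaw towards +y (left).
- wrench_handle (a point): Point in the larger wrench's handle, 100 mm behind the jaw centre and 6 mm above the underside. The handle is a flat bar 22 mm wide, 10 mm thick (1 to 11 mm above the underside), from 22 to 172 mm behind the jaw centre, with a round end. The wrench weighs 0.26 to 0.38 kg and balances about 75 mm behind the jaw centre.
- mat: Black rubber tool mat fixed on the table, 240 mm along its x, 280 mm along its y, 3 mm thick. Origin: underside centre.
- small_wrench: Smaller steel open-ended wrench, about 160 mm long, with an 18 mm jaw that does not fit the nut; lies beside the larger one on the mat, 100 mm away. Origin as for the larger one; to be left alone.
- handwheel: The valve's red handwheel, 83 mm across and 16 mm tall, taken off and lying on the table. To be left alone.
- glaze_jar: Amber glass jar with steel lid, 72 mm across and 100 mm tall. To be left alone.
- steel_bowl: Steel bowl, 120 mm across and 50 mm tall. To be left alone.
- wood_rib: Flat wooden potter's rib, 110 x 55 x 8 mm. To be left alone.
- packing_tin: Round aluminium tin, 60 mm across and 22 mm tall. To be left alone.
Mind the look-alikes: they are no part of the job. Leave any green or turquoise look-alike of the wrench alone.

How it is judged (in metres and radians):
On the way, in this order (a step that is already met when the one before it is completed fails the run):
1. the nut is run finger-tight with the fingers (z of nut in the frame of seat below 0.00016 m and value of joint packing below 0.2 rad and contact force between wrench and nut below 0.5 N), for 0.2 s.
2. the nut is tightened one flat past finger-tight, give or take 11 degrees, with the wrench on it (value of joint packing between 0.85 and 1.25 rad and contact force between wrench and nut above 0.5 N), for 0.05 s.
3. the wrench is off the nut (value of joint packing between 0.85 and 1.25 rad and horizontal distance between wrench and nut above 0.04 m), for 0.1 s.
At the end, for the whole second after the job is handed in: The nut is one flat (60 degrees, 49 to 71) past finger-tight and not slackened again (under 30 degrees), and the larger wrench lies flat and at rest on the mat, its jaw centre and mid-handle over it (value of joint packing between 0.85 and 1.25 rad and z of nut in the frame of seat below 0.0004 m and x of wrench in the frame of mat between -0.12 and 0.12 m and y of wrench in the frame of mat between -0.14 and 0.14 m and x of wrench_handle in the frame of mat between -0.12 and 0.12 m and y of wrench_handle in the frame of mat between -0.14 and 0.14 m and height (world z) of wrench below 0.009 m and angle between wrench's own z axis and vertical below 0.08 rad and linear speed of wrench below 0.02 m/s); the robot touches nothing.
It fails at once if the nut is forced past finger-tight with the fingers instead of the wrench (value of joint packing above 0.2 rad and contact force between the fingers and nut above 1 N).
It fails at once if the wrench is used to run the loose nut down (contact force between wrench and nut above 2 N and z of nut in the frame of seat above 0.0005 m and value of joint packing below 0.02 rad).
It fails at once if the nut is overtightened (value of joint packing above 1.25 rad).
It fails at once if the nut is squeezed hard, or the wrench rammed or strained against the valve (contact force between the fingers and nut above 130 N or contact force between wrench and nut above 220 N or contact force between wrench and valve above 20 N).
It fails at once if a bystander is disturbed (distance of any of small_wrench, handwheel, glaze_jar, steel_bowl, wood_rib, packing_tin from where it was at the start of the episode above 0.03 m).
It also fails if it takes over 72 s, if anything falls off the work surface, if the arm or the gripper's body presses on something with over 40 N, if the wrist force passes 120 N, or if a joint passes its speed limit or range.

## Working session

There is one attempt and no reset: what is moved stays moved. The work goes in short steps, Python scripts to look and compute and a shell command to move; the robot and the scene stay as the last step left them, time stands still between calls to the robot, and variables do not carry over. Pictures are saved under pics/ and viewed, at most 10 in all, crops included, and the job is handed in when it is done.

```bash
mkdir -p pics; ls
python3 - <<'E'
from rig import readout,cams
import cv2,json
s=readout.read_state();print(s)
for n in("scene","top"):
    c=cams.capture(n);cv2.imwrite(f"pics/{n}0.png",c["image"]);print(n,c["intrinsics"],c["k1"],c["xyz"],c["rotation"])
E
```

```text
pics
{'time_s': 0.0, 'joint_positions': array([-8.45981488e+01,  3.02770419e+01,  8.21565634e+01,  7.66731190e-04,
        6.76878759e+01, -1.02273058e+01]), 'qvel': array([-0.02001122, -0.01088898, -0.04263454, -0.08663515,  0.06163635,
       -0.08657432]), 'tau': array([ 5.50988661e-04, -4.40033698e+01, -1.76589721e+01,  6.33021654e-02,
        5.80996647e-02, -1.75086948e-04]), 'position': array([ 0.16834377, -0.601148  ,  0.22159127]), 'tcp_rot': array([[ 9.63027001e-01,  2.69404824e-01, -1.87275956e-04],
       [ 2.69404609e-01, -9.63024764e-01,  2.11199602e-03],
       [ 3.88630532e-04, -2.08436220e-03, -9.99997752e-01]]), 'force': array([-0.45962639, -0.4841596 , -0.64520841]), 'moment': array([ 0.00356222, -0.02264178, -0.01191309]), 'grasp_force': 0.0, 'opening': 0.9982012885025177}
scene [[516.29088569   0.         276.81494799]
 [  0.         516.29088569 206.15556225]
 [  0.           0.           1.        ]] 0.04827905322760177 [ 1.45150604 -0.36720877  0.82616891] [[ 0.42274797  0.51353137 -0.74670589]
 [ 0.90619025 -0.24878238  0.34194526]
 [-0.01016765 -0.82121426 -0.57052937]]
top [[455.70701775   0.         280.72927049]
 [  0.         455.70701775 217.5386685 ]
 [  0.           0.           1.        ]] -0.1258352362825507 [0.25357234 0.10285279 1.38472411] [[-0.01559594 -0.98862489  0.14959139]
 [-0.99976039  0.01312026 -0.01752231]
 [ 0.01536031 -0.14982882 -0.98859263]]
```

View pics/scene0.png

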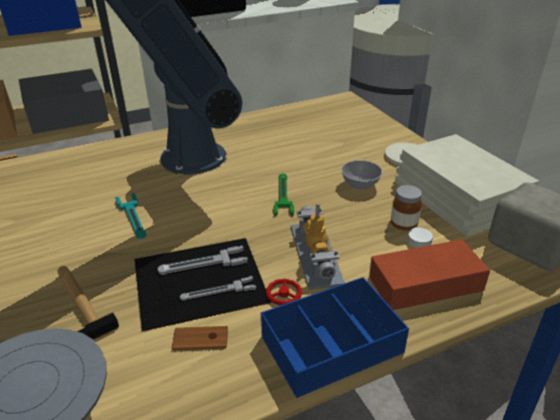

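View pics/top0.png

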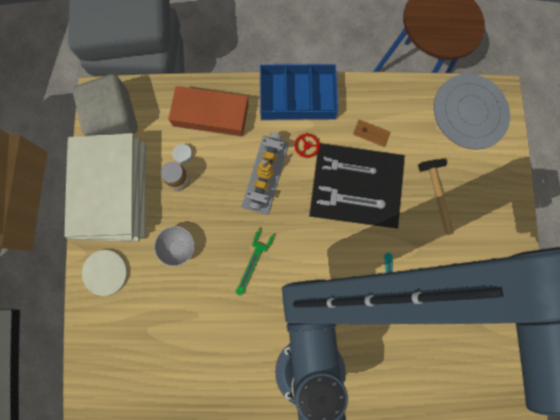

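The scene picture shows the valve at (318,245), the big wrench at (200,260) and the small one at (218,290) on the mat. The top picture shows the valve at (266,172), the big wrench jaw at (325,197) and handle end at (380,205), and the small wrench at (350,167).

```bash
cat > h.py <<'E'
import numpy as np,cv2
from rig import readout,cams
def grab(n):
    s=readout.read_state();c=cams.capture(n)
    if n=="wrist":
        T=np.eye(4);T[:3,:3]=s["tcp_rot"];T[:3,3]=s["position"];T=T@np.array(c["tool_from_camera"])
        c["xyz"],c["rotation"]=T[:3,3],T[:3,:3]
    return c
def unproj(c,uv,z):
    uv=np.array(uv,float).reshape(-1,1,2)
    d=cv2.undistortPoints(uv,np.array(c["intrinsics"]),np.array([c["k1"],0,0,0,0.]),None,None).reshape(-1,2)
    w=np.c_[d,np.ones(len(d))]@np.array(c["rotation"]).T
    o=np.array(c["xyz"]);t=(z-o[2])/w[:,2];return o+w*t[:,None]
def proj(c,P):
    R=np.array(c["rotation"]).T;t=-R@np.array(c["xyz"])
    return cv2.projectPoints(np.array(P,float).reshape(-1,1,3),cv2.Rodrigues(R)[0],t,np.array(c["intrinsics"]),np.array([c["k1"],0,0,0,0.]))[0].reshape(-1,2)
E
python3 - <<'E'
from h import *
np.set_printoptions(precision=4,suppress=True)
c=grab("top")
print("mat",unproj(c,[(320,144),(405,154),(398,228),(310,217)],.003))
print("wr jaw,end",unproj(c,[(325,197),(382,205)],.013))
print("plate",unproj(c,[(274,133),(288,136),(262,213),(243,210)],.008))
print("nut top",unproj(c,[(266,170)],.112))
print("green",unproj(c,[(262,240),(240,291)],.01), "red",unproj(c,[(307,146)],.016))
s=grab("scene")
im=c["image"][115:245,225:415];cv2.imwrite("pics/topc.png",cv2.resize(im,None,fx=4.2,fy=4.2,interpolation=cv2.INTER_CUBIC))
print(grab("wrist")["tool_from_camera"],grab("wrist")["intrinsics"])
E
```

```text
mat [[ 0.6962 -0.0495  0.003 ]
 [ 0.6621 -0.3208  0.003 ]
 [ 0.4251 -0.2841  0.003 ]
 [ 0.4631 -0.0116  0.003 ]]
wr jaw,end [[ 0.5232 -0.0586  0.013 ]
 [ 0.4961 -0.2348  0.013 ]]
plate [[0.7322 0.0955 0.008 ]
 [0.7218 0.0515 0.008 ]
 [0.4767 0.1355 0.008 ]
 [0.4868 0.1936 0.008 ]]
nut top [[0.5849 0.1205 0.112 ]]
green [[0.3936 0.1363 0.01  ]
 [0.2413 0.2036 0.01  ]] red [[ 0.6858 -0.0071  0.016 ]]
[[-0.0002 -0.9624 -0.2717  0.0743]
 [ 1.     -0.0004  0.0006  0.    ]
 [-0.0007 -0.2717  0.9624 -0.1631]
 [ 0.      0.      0.      1.    ]] [[289.2651   0.     277.9722]
 [  0.     289.2651 208.6002]
 [  0.       0.       1.    ]]
```

View pics/topc.png

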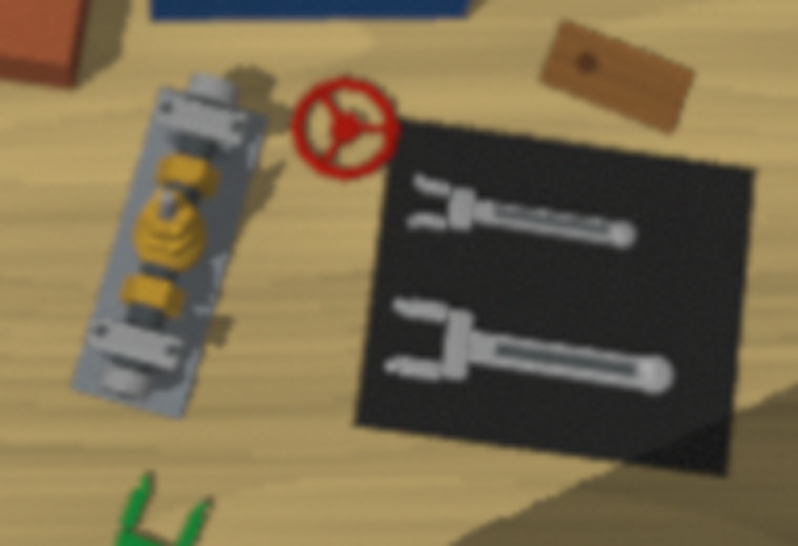

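The crop shows the valve axis running from (210,95) to (125,375), the nut near (168,232), and the big wrench with its jaw at (420,340) and handle end at (660,375). Next I move the hand over the nut.

```bash
python3 -m inch '[[20,36,0,0,8.7],[20,36,0,0,8.7],[20,36,0,0,8.7],[20,36,0,0,8.7],[20,36,0,0,8.7],[30,50,0,0,8.7],[42,71,0,0,8.7],[42,71,0,0,8.7],[42,71,0,0,8.7],[42,71,0,0,8.7]]' >/dev/null; python3 -m inch '[[0,0,0,0,8.7],[0,0,0,0,8.7],[0,0,0,0,8.7],[0,0,0,0,8.7]]'
python3 - <<'E'
from h import *
s=readout.read_state();print(s["position"],s["time_s"],s["joint_positions"])
c=grab("wrist");cv2.imwrite("pics/w1.png",c["image"])
E
```

```text
time_s: 1.47
position: [0.3775, -0.243, 0.2227]
tcp_rot: [[0.963, 0.268, 0.0], [0.268, -0.963, -0.001], [0.0, 0.001, -1.0]]
force: [-0.2, -0.8, -0.0]
opening: 1.003
grasp_force: 0.0
[ 0.37753306 -0.24299177  0.22267435] 1.4667 [-4.70655499e+01  1.66797870e+01  1.06383834e+02 -2.50766828e-02
  5.68851107e+01  2.73992921e+01]
```

```bash
python3 -m inch '[[22,36.3,0,0,8.7],[22,36.3,0,0,8.7],[22,36.3,0,0,8.7],[22,36.3,0,0,8.7],[22,36.3,0,0,8.7],[22,36.3,0,0,8.7],[22,36.3,0,0,8.7],[22,36.3,0,0,8.7],[22,36.3,0,0,8.7],[22,36.3,0,0,8.7]]' >/dev/null; python3 -m inch '[[0,0,0,0,8.7],[0,0,0,0,8.7]]'
python3 - <<'E'
from h import *
s=readout.read_state();print(s["position"],s["time_s"],s["joint_positions"])
c=grab("wrist");cv2.imwrite("pics/w1.png",c["image"])
E
```

```text
time_s: 2.52
position: [0.5948, 0.1147, 0.2219]
tcp_rot: [[0.963, 0.27, -0.0], [0.27, -0.963, -0.0], [-0.0, 0.0, -1.0]]
force: [-0.5, -1.0, 0.2]
opening: 1.0
grasp_force: 0.0
[0.59475838 0.1146744  0.22187516] 2.5167 [ 3.65205260e-01  2.87708899e+01  8.49941659e+01 -2.43691831e-02
  6.62419429e+01  7.46890869e+01]
```

View pics/w1.png

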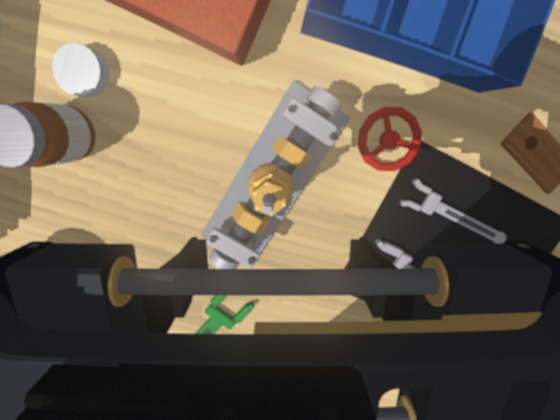

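The picture shows the spindle top at about (268,200), the nut around (270,188) and the gripper at the bottom. I'll zoom in for the nut and take several views to triangulate.

Run:
```python
from h import *
c=grab("wrist")
im=c["image"][150:240,210:330]
cv2.imwrite("pics/w1c.png",cv2.resize(im,None,fx=6.5,fy=6.5,interpolation=cv2.INTER_CUBIC))
print(unproj(c,[(268,199)],.151),unproj(c,[(270,188)],.113))
t=grab("top"); print(proj(t,[[.6,.12,.151]]),proj(grab("scene"),[[.6,.12,.151]]))
```

```text
[[0.60735711 0.12570174 0.151     ]] [[0.60889555 0.12540056 0.113     ]]
[[265.88380365 161.22303793]] [[315.25329594 204.40502634]]
```

View pics/w1c.png

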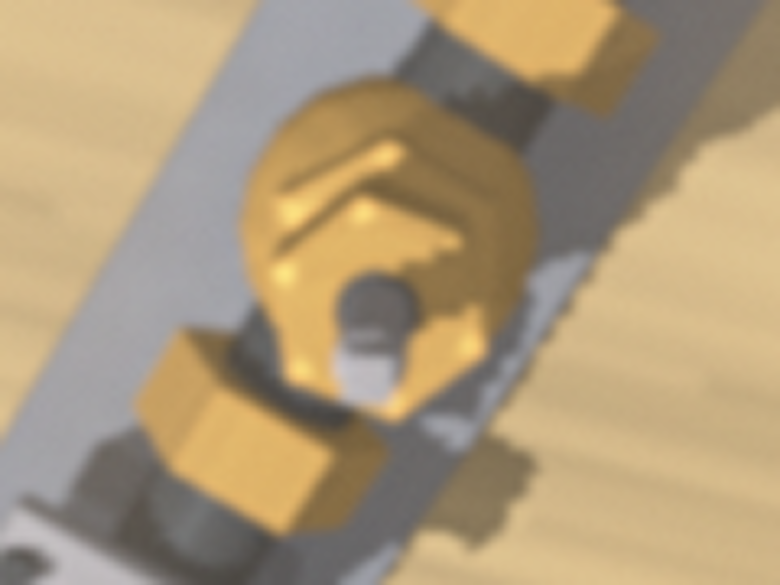

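The crop shows the nut's top hexagon with corners near (362,210), (465,240), (488,345), (400,412), (300,372) and (285,270), and the spindle tip at about (368,375).

Run:
```python
from h import *
np.set_printoptions(precision=4,suppress=True)
c=grab("wrist")
k=np.array([(362,210),(465,240),(488,345),(400,412),(300,372),(285,270)])/6.5+[209.6,149.6]
P=unproj(c,k,.113);ctr=P.mean(0);d=P-ctr
print(ctr,np.hypot(d[:,0],d[:,1]),np.degrees(np.arctan2(d[:,1],d[:,0]))%60)
# fit hexagon
print("spindle tip", (proj(c,[[*ctr[:2],.151]])-[209.6,149.6])*6.5, "from tip", unproj(c,[(368/6.5+209.6,372/6.5+149.6)],.151))
```

```text
[0.5991 0.1234 0.113 ] [0.0152 0.016  0.0166 0.0162 0.0159 0.0157] [26.8141 26.1825 25.8791 23.8962 23.1227 23.2066]
spindle tip [[374.3498 377.9113]] from tip [[0.5997 0.1244 0.151 ]]
```

```bash
python3 -m inch '[[0.45,0.9,0,69.5,8.7],[0.45,0.9,0,69.5,8.7],[0.45,0.9,0,69.5,8.7],[0.45,0.9,0,69.5,8.7],[0.45,0.9,0,69.5,8.7],[0.45,0.9,0,69.5,8.7],[0.45,0.9,0,69.5,8.7],[0.45,0.9,0,69.5,8.7],[0.45,0.9,0,69.5,8.7],[0.45,0.9,0,69.5,8.7]]' >/dev/null;  python3 -m inch '[[0,0,0,0,8.7],[0,0,-3,0,8.7],[0,0,-6,0,8.7],[0,0,-9,0,8.7],[0,0,-11,0,8.7],[0,0,-12,0,8.7],[0,0,-13.4,0,8.7],[0,0,-13.4,0,8.7],[0,0,-13.4,0,8.7]]'; python3 -m inch '[[0,0,0,0,7],[0,0,0,0,5.5],[0,0,0,0,4.2],[0,0,0,0,3.6],[0,0,0,0,3.6]]'
```

```text
time_s: 4.35
position: [0.5981, 0.1232, 0.0887]
tcp_rot: [[0.087, 0.996, -0.001], [0.996, -0.087, -0.0], [-0.0, -0.001, -1.0]]
force: [0.0, 0.4, 0.7]
opening: 1.002
grasp_force: 0.0
time_s: 4.77
position: [0.5984, 0.1237, 0.0892]
tcp_rot: [[0.085, 0.996, 0.001], [0.996, -0.085, 0.0], [0.0, 0.001, -1.0]]
force: [-0.8, 0.2, -0.7]
opening: 0.706
grasp_force: 0.0
```

```bash
python3 -m inch '[[0,0,0,0,3.4],[0,0,0,0,3.4],[0,0,0,0,3.4],[0,0,0,0,3.4],[0,0,0,0,3.4],[0,0,0,0,3.4],[0,0,0,0,3.4]]'; python3 -m inch '[[0,0,0,0,3.1],[0,0,0,0,3.1],[0,0,0,0,2.9],[0,0,0,0,2.9],[0,0,0,0,2.9]]'; python3 -c "
from rig import readout as r;s=r.read_state();print(s['moment'],s['opening']*8.7)"
```

```text
time_s: 5.35
position: [0.5981, 0.1237, 0.0885]
tcp_rot: [[0.085, 0.996, -0.0], [0.996, -0.085, -0.0], [-0.0, -0.0, -1.0]]
force: [0.5, -0.5, 0.3]
opening: 0.394
grasp_force: 0.0
time_s: 5.77
position: [0.5995, 0.1236, 0.0887]
tcp_rot: [[0.085, 0.996, 0.003], [0.996, -0.085, 0.0], [0.0, 0.003, -1.0]]
force: [4.5, -0.7, -2.6]
opening: 0.344
grasp_force: 29.8
[-0.05860651 -0.77775011 -0.02507756] 2.993455896639061
```

```bash
python3 -m inch '[[0.1,0,0,0,2.9],[0.1,0,0,-5,2.9],[0.1,0,0,-10,2.9],[0.1,0,0,-15,2.9],[0.1,0,0,-20,2.9],[0.1,0,0,-20,2.9]]'; python3 -c "
from rig import readout as r;s=r.read_state();print(s['moment'],s['opening']*8.7,s['tau'][5])";python3 -m inch '[[0,0,0,-5,2.9],[0,0,0,-10,2.9],[0,0,0,-15,2.9],[0,0,0,-20,2.9],[0,0,0,-20,2.9]]'; python3 -c "
from rig import readout as r;s=r.read_state();print(s['moment'],s['opening']*8.7,s['tau'][5])"
```

```text
time_s: 6.27
position: [0.5989, 0.1237, 0.0884]
tcp_rot: [[0.422, 0.907, -0.001], [0.907, -0.422, 0.0], [-0.0, -0.001, -1.0]]
force: [2.3, -0.1, -2.7]
opening: 0.341
grasp_force: 29.8
[-0.05749881 -0.4801448  -0.02083917] 2.968461856488217 0.43792339973151684
time_s: 6.68
position: [0.5983, 0.1241, 0.0881]
tcp_rot: [[0.705, 0.709, -0.002], [0.709, -0.705, 0.001], [-0.001, -0.002, -1.0]]
force: [0.9, 1.5, -3.4]
opening: 0.34
grasp_force: 29.8
[ 0.19934852 -0.34892403 -0.08562574] 2.9622978343818467 0.4406719096004963
```

```bash
cat > m.sh <<'E'
python3 -c "
from rig import readout as r;import numpy as np;s=r.read_state();R=s['tcp_rot'];print(s['moment'].round(3),'F',s['force'].round(2),'yaw',np.degrees(np.arctan2(R[1,0],R[0,0])).round(2),'tau6',s['tau'][5].round(3),'t',s['time_s'],s['position'].round(4),'op',(s['opening']*8.7).round(3))"
E
sh m.sh; python3 -m inch '[[0,0,-0.05,-3,2.9],[0,0,-0.05,-3,2.9]]' >/dev/null; sh m.sh;  python3 -m inch '[[0,0,-0.0,-3,2.9],[0,0,-0.0,-3,2.9]]' >/dev/null; sh m.sh;  python3 -m inch '[[0,0,-0.0,-3,2.9],[0,0,-0.0,-3,2.9]]' >/dev/null; sh m.sh
```

```text
Traceback (most recent call last):
AttributeError: 'float' object has no attribute 'round'
Traceback (most recent call last):
AttributeError: 'float' object has no attribute 'round'
Traceback (most recent call last):
AttributeError: 'float' object has no attribute 'round'
Traceback (most recent call last):
AttributeError: 'float' object has no attribute 'round'
```

Helper bug; fix and read before turning further.

```bash
cat > m.sh <<'E'
python3 -c "
from rig import readout as r;import numpy as np;np.set_printoptions(precision=4,suppress=True);s=r.read_state();R=s['tcp_rot'];print('M',s['moment'],'F',s['force'],'yaw %.2f tau6 %.3f t %.2f op %.3f g %.1f'%(np.degrees(np.arctan2(R[1,0],R[0,0])),s['tau'][5],s['time_s'],s['opening']*8.7,s['grasp_force']),s['position'])"
E
sh m.sh
```

```text
M [ 0.578   0.0326 -0.0804] F [-0.9926  2.9765 -0.223 ] yaw 36.27 tau6 0.220 t 7.18 op 2.979 g 29.8 [0.5982 0.1243 0.0879]
```

```bash
python3 -m inch '[[0,0.05,0,-3,2.9],[0,0.05,0,-3,2.9]]' >/dev/null; sh m.sh;  python3 -m inch '[[0,0,0,-2,2.9],[0,0,0,-2,2.9]]' >/dev/null; sh m.sh
```

```text
M [ 0.3971  0.1558 -0.0805] F [-1.565   2.9321 -1.2863] yaw 33.28 tau6 0.224 t 7.35 op 3.008 g 29.8 [0.5981 0.1244 0.0879]
M [ 0.5014  0.2034 -0.0086] F [-1.0233  2.7052  0.1693] yaw 31.29 tau6 0.165 t 7.52 op 2.950 g 29.8 [0.5981 0.1245 0.0879]
```

```bash
python3 -m inch '[[0,0,0,-2,2.9],[0,0,0,-2,2.9]]' >/dev/null; sh m.sh
```

```text
M [0.5612 0.2958 0.0351] F [-1.5165  2.431  -0.4709] yaw 29.27 tau6 0.164 t 7.68 op 2.968 g 29.8 [0.5981 0.1245 0.0878]
```

```bash
python3 -m inch '[[0,0,0,0,2.9]]' >/dev/null; sh m.sh; python3 -m inch '[[0,0,0,-2,2.9],[0,0,0,-2,2.9]]' >/dev/null; sh m.sh
```

```text
M [ 0.559   0.3443 -0.0591] F [-0.605   3.3562  0.2257] yaw 29.28 tau6 -0.018 t 7.77 op 2.977 g 29.8 [0.5981 0.1245 0.0878]
M [ 0.7283  0.4253 -0.0311] F [-2.7041  4.6337  0.3017] yaw 27.20 tau6 0.162 t 7.93 op 2.992 g 29.8 [0.598  0.1246 0.0878]
```

```bash
python3 -m inch '[[0,0,0,-2,2.9],[0,0,0,-2,2.9]]' >/dev/null; sh m.sh
```

```text
M [ 0.7357  0.4657 -0.0351] F [-3.0764  4.0184  0.4096] yaw 25.21 tau6 0.155 t 8.10 op 3.009 g 29.8 [0.598  0.1246 0.0878]
```

```bash
python3 -m inch '[[0.03,0.08,0,-1,2.9],[0.03,0.1,0,-2,2.9],[0.03,0.1,0,-2,2.9]]' >/dev/null; sh m.sh; python3 -m inch '[[0,0,0,-2,2.9],[0,0,0,-2,2.9]]' >/dev/null; sh m.sh
```

```text
M [0.2507 0.8072 0.4016] F [-4.8664  1.9646  0.7857] yaw 23.24 tau6 0.487 t 8.35 op 2.969 g 29.7 [0.5981 0.1248 0.0878]
M [0.324  0.7904 0.6379] F [-4.6298  2.2829  0.9838] yaw 21.26 tau6 0.837 t 8.52 op 2.948 g 30.1 [0.5983 0.1249 0.0878]
```

```bash
python3 -m inch '[[0,0,0,-2,2.9],[0,0,0,-2,2.9]]' >/dev/null; sh m.sh
```

```text
M [0.3685 0.8697 0.5524] F [-4.7283  2.1938  0.5301] yaw 19.27 tau6 0.766 t 8.68 op 2.989 g 30.1 [0.5982 0.1249 0.0877]
```

Torque rose at yaw of about 24°, so the nut is finger-tight. Release, rise and look.

```bash
python3 -m inch '[[0,0,0,0,4],[0,0,0,0,6],[0,0,0,0,8.7],[0,0,0,0,8.7],[0,0,0,0,8.7],[0,0,0,0,8.7],[0,0,0,0,8.7]]' >/dev/null; sh m.sh;  python3 -m inch '[[0,0,3,0,8.7],[0,0,6,0,8.7],[0,0,9,0,8.7],[0,0,12,0,8.7],[0,0,13.4,0,8.7],[0,0,13.4,0,8.7],[0,0,13.4,0,8.7]]' >/dev/null; sh m.sh
python3 - <<'E'
from h import *
c=grab("wrist");np.save("w2.npy",c,allow_pickle=True)
im=c["image"][150:240,210:330]
cv2.imwrite("pics/w2c.png",cv2.resize(im,None,fx=6.5,fy=6.5,interpolation=cv2.INTER_CUBIC))
E
```

```text
M [ 0.0181 -0.0835 -0.0112] F [-0.449  -0.1906 -0.3546] yaw 19.12 tau6 0.000 t 9.27 op 6.851 g 0.0 [0.5998 0.125  0.0882]
M [-0.0208 -0.0179  0.0044] F [-1.0519  0.3701  0.0449] yaw 19.13 tau6 0.001 t 9.85 op 8.692 g 0.0 [0.5997 0.1252 0.2226]
```

View pics/w2c.png

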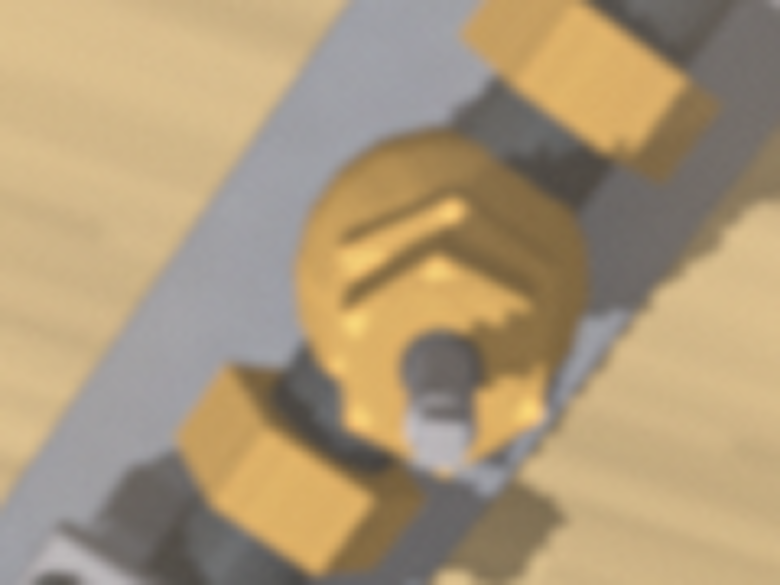

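The crop shows the hexagon's corners near (438,265), (540,303), (540,412), (447,472), (352,422) and (350,322), with the spindle tip at (438,440).

```bash
python3 - <<'E'
from h import *
np.set_printoptions(precision=4,suppress=True)
c=np.load("w2.npy",allow_pickle=True).item()
k=np.array([(438,265),(540,303),(540,412),(447,472),(352,422),(350,322)])/6.5+[209.6,149.6]
P=unproj(c,k,.112);ctr=P.mean(0);d=P-ctr
print(ctr,np.hypot(d[:,0],d[:,1]),np.degrees(np.arctan2(d[:,1],d[:,0]))%60)
print("tip",unproj(c,[(438/6.5+209.6,440/6.5+149.6)],.151))
t=grab("top");print(unproj(t,[(225+(395+385)/2/4.2,115+(305+367)/2/4.2),(225+656/4.2,115+374/4.2)],.013))
E
python3 -m inch '[[-4,-8,0,0,8.7],[-8,-14,0,8,8.7],[-8,-16,0,16,8.7],[-8,-20,0,24,8.7],[-8,-24,0,31,8.7],[-8,-25,0,38,8.7],[-8,-25,0,45,8.7],[-8,-25,0,52,8.7],[-8,-25,0,59,8.7],[-8,-25,0,62,8.7]]' >/dev/null; python3 -m inch '[[0,0,0,0,8.7],[0,0,0,0,8.7]]'>/dev/null; sh m.sh
python3 - <<'E'
from h import *
c=grab("wrist");np.save("w3.npy",c,allow_pickle=True);cv2.imwrite("pics/w3.png",c["image"])
E
```

```text
[0.5996 0.1249 0.112 ] [0.0157 0.0174 0.0162 0.0167 0.0165 0.0158] [22.6249 23.786  22.9937 20.4529 20.839  22.9325]
tip [[0.5999 0.1259 0.151 ]]
[[ 0.5297 -0.0367  0.013 ]
 [ 0.4992 -0.2324  0.013 ]]
M [-0.0302 -0.1009  0.0234] F [-0.022  -0.7778  0.3072] yaw 80.26 tau6 -0.101 t 10.95 op 8.638 g 0.0 [ 0.5186 -0.1245  0.2205]
```

View pics/w3.png

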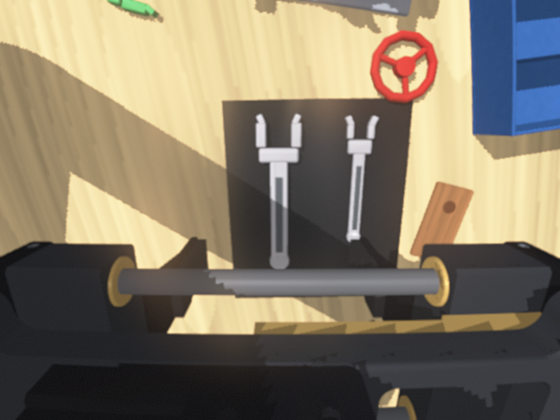

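The picture shows the big wrench vertical, with its prong tips at (262,115) and (296,115), crossbar around (278,155) and handle end at about (280,262). The small wrench is to the right, at (358,180).

Run:
```python
from h import *
np.set_printoptions(precision=4,suppress=True)
c=np.load("w3.npy",allow_pickle=True).item();g=c["image"].astype(int).sum(2)
for r in (126,134,140,170,190,210,230,245):
    row=g[r,245:315];i=np.where(row>330)[0]+245;print(r,i.min(),i.max(),list(np.unique(np.r_[i[:1],i[1:][np.diff(i)>1],i[:-1][np.diff(i)>1],i[-1:]])))
P=unproj(c,[(279,170),(279.5,240),(279,115),(279,162),(258,155),(299,155),(280,269)],.013+0.002);print(P)
d=P[0]-P[1];print("yaw",np.degrees(np.arctan2(d[1],d[0])))
cv2.imwrite("pics/w3c.png",cv2.resize(c["image"][100:280,230:330],None,fx=3.3,fy=3.3,interpolation=cv2.INTER_CUBIC))
```

```text
126 255 301 [np.int64(255), np.int64(265), np.int64(291), np.int64(301)]
134 255 301 [np.int64(255), np.int64(265), np.int64(291), np.int64(301)]
140 255 301 [np.int64(255), np.int64(265), np.int64(291), np.int64(301)]
170 269 287 [np.int64(269), np.int64(287)]
190 270 287 [np.int64(270), np.int64(287)]
210 271 286 [np.int64(271), np.int64(275), np.int64(283), np.int64(286)]
230 272 286 [np.int64(272), np.int64(275), np.int64(283), np.int64(286)]
245 272 286 [np.int64(272), np.int64(275), np.int64(283), np.int64(286)]
[[ 0.5228 -0.1035  0.015 ]
 [ 0.5074 -0.198   0.015 ]
 [ 0.5342 -0.0371  0.015 ]
 [ 0.5246 -0.0935  0.015 ]
 [ 0.4999 -0.0803  0.015 ]
 [ 0.5509 -0.089   0.015 ]
 [ 0.5007 -0.2414  0.015 ]]
yaw 80.7101484465235
```

View pics/w3c.png

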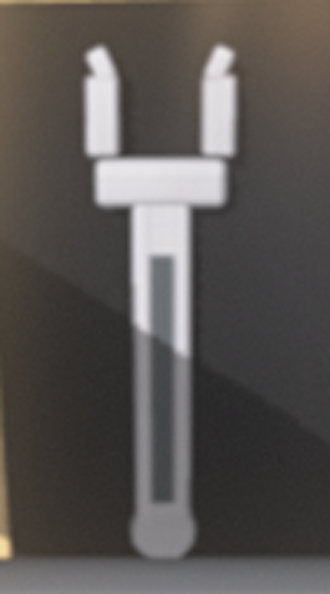

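The crop shows the throat at row 157, the tips at row 45 and the handle axis at column 163, so in the full image the throat is at (278.5,147.2).

Run:
```python
from h import *
np.set_printoptions(precision=4,suppress=True)
c=np.load("w3.npy",allow_pickle=True).item()
P=unproj(c,[(278.3,147.2),(278.3,113.6),(278.2,133),(278.2,180),(279.2,240)],.015)[:,:2];print(P)
print("throat-tip",np.linalg.norm(P[0]-P[1]))
d=P[2]-P[4];a=np.arctan2(d[1],d[0]);u=np.array([np.cos(a),np.sin(a)]);
O=(P[0]+16e-3*u+P[1]-24e-3*u)/2
print("yaw",np.degrees(a),"origin",O,"grip",O-.082*u)
s=readout.read_state();print("delta cm",(O-.082*u-s["position"][:2])*100, s["position"][2])
```

```text
[[ 0.5268 -0.0751]
 [ 0.5336 -0.0353]
 [ 0.5296 -0.058 ]
 [ 0.5196 -0.116 ]
 [ 0.507  -0.198 ]]
throat-tip 0.040350473874707124
yaw 80.81074161756165 origin [ 0.5296 -0.0592] grip [ 0.5165 -0.1401]
delta cm [-0.2298 -1.5657] 0.2207924436250895
```

```bash
python3 -m inch '[[-0.23,-1.57,0,0.5,8.7],[-0.23,-1.57,-4,0.5,8.7],[-0.23,-1.57,-8,0.5,8.7],[-0.23,-1.57,-12,0.5,8.7],[-0.23,-1.57,-16,0.5,8.7],[-0.23,-1.57,-18.5,0.5,8.7],[-0.23,-1.57,-20,0.5,8.7],[-0.23,-1.57,-21,0.5,8.7],[-0.23,-1.57,-21,0.5,8.7],[-0.23,-1.57,-21,0.5,8.7]]' >/dev/null; sh m.sh
```

```text
M [ 0.0025 -0.0734 -0.0154] F [ 1.1621  0.1204 -0.2055] yaw 80.93 tau6 0.006 t 11.83 op 8.711 g 0.0 [ 0.5172 -0.1403  0.0119]
```

```bash
python3 -m inch '[[0,0,-0.6,0,8],[0,0,-0.6,0,7],[0,0,-0.6,0,5],[0,0,-0.6,0,2.8],[0,0,-0.6,0,2.8],[0,0,-0.6,0,2.8],[0,0,-0.6,0,2.8],[0,0,-0.6,0,2.8],[0,0,-0.6,0,2.8],[0,0,-0.6,0,2.8]]' >/dev/null; sh m.sh;python3 -m inch '[[0,0,0,0,2.8],[0,0,0,0,2.8],[0,0,0,0,2.5],[0,0,0,0,2.2],[0,0,0,0,1.9],[0,0,0,0,1.9],[0,0,0,0,1.9],[0,0,0,0,1.9],[0,0,0,0,1.9]]' >/dev/null; sh m.sh
```

```text
M [-0.0061 -0.1116  0.0147] F [ 0.2601 -0.2394  0.6475] yaw 80.96 tau6 0.000 t 12.67 op 3.117 g 0.0 [ 0.5172 -0.1405  0.006 ]
M [-0.0751  0.3778  0.0501] F [-1.6312 -0.6929  0.6452] yaw 80.96 tau6 0.002 t 13.42 op 2.169 g 30.0 [ 0.5165 -0.1403  0.006 ]
```

```bash
python3 -m inch '[[0,0,0.5,0,1.9],[0,0,2,0,1.9],[0,0,4,0,1.9],[0,0,6,0,1.9],[0,0,8,0,1.9],[0,0,9.3,0,1.9],[0,0,9.3,0,1.9]]' >/dev/null; sh m.sh;python3 -m inch '[[2,4,0,0,1.9],[4,8,0,0,1.9],[6,11,0,0,1.9],[6.3,13.3,0,0,1.9],[6.3,13.3,0,0,1.9],[6.3,13.3,0,0,1.9],[6.3,13.3,0,0,1.9]]' >/dev/null; sh m.sh
python3 - <<'E'
from h import *
c=grab("wrist");np.save("w4.npy",c,allow_pickle=True);cv2.imwrite("pics/w4.png",cv2.resize(c["image"][60:280,170:390],None,fx=2.7,fy=2.7,interpolation=cv2.INTER_CUBIC))
c=grab("scene");cv2.imwrite("pics/s4.png",cv2.resize(c["image"][170:290,230:370],None,fx=5,fy=5,interpolation=cv2.INTER_CUBIC))
E
```

```text
M [-0.0886 -0.0659 -0.0281] F [ 0.2324 -0.3058 -4.013 ] yaw 80.96 tau6 -0.007 t 14.00 op 2.190 g 30.0 [ 0.5196 -0.1414  0.1018]
M [-0.0524 -0.0739  0.0266] F [ 0.5548 -0.0308 -2.7721] yaw 81.00 tau6 0.000 t 14.58 op 2.146 g 30.0 [ 0.5794 -0.0075  0.098 ]
```

View pics/w4.png

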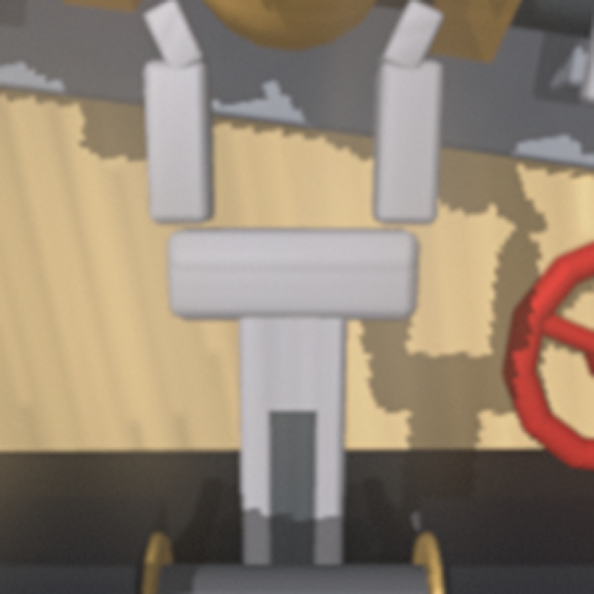

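The close-up shows the held wrench straight in the hand: prong inner edges at columns 209 and 379, throat edge at row 230, and the nut just ahead of the tips.

Run:
```python
from h import *
np.set_printoptions(precision=4,suppress=True)
c=np.load("w4.npy",allow_pickle=True).item()
s=readout.read_state();p=s["position"];zt=p[2]+.009
P=unproj(c,np.array([(294,230),(209,140),(379,140),(209,200),(379,200),(294,5),(293,330),(293,500)])/2.7+[169.7,59.7],zt)[:,:2]
a=np.radians(81);u=np.array([np.cos(a),np.sin(a)]);v=np.array([-u[1],u[0]])
for q in P: print((q-p[:2])@u,(q-p[:2])@v)
N=np.array([.5997,.1252]);print("nut",(N-p[:2])@u,(N-p[:2])@v, "delta to seat cm",((N-.085*u)-p[:2])*100)
```

```text
0.06626367707039763 4.3216439422465585e-05
0.08292158558323812 0.016008356786320704
0.08291124325357958 -0.015909449388835144
0.07192655387981836 0.01629545528517339
0.07191990956919272 -0.016201055689894144
0.10639046465423425 5.118195157589477e-05
0.04670337952083164 0.00023766388467383697
0.01019057889697922 0.00024012829614582712
nut 0.13525960129719766 0.0010655613746176045 delta to seat cm [0.681  4.9808]
```

```bash
python3 -m inch '[[-0.1,0.02,0,0,1.9],[-0.1,0.02,0,0,1.9],[0,0.6,0,0,1.9],[0.1,1.3,0,0,1.9],[0.2,1.9,0,0,1.9],[0.29,2.49,0,0,1.9],[0.29,2.49,0,0,1.9],[0.29,2.49,0,0,1.9]]' >/dev/null; sh m.sh;python3 -m inch '[[0.06,0.4,0,0,1.9],[0.12,0.8,0,0,1.9],[0.16,1.1,0,0,1.9],[0.16,1.1,0,0,1.9]]' >/dev/null; sh m.sh
```

```text
M [-0.02   -0.09    0.0253] F [-0.2206  0.0786 -3.9051] yaw 81.04 tau6 0.011 t 15.35 op 2.152 g 30.0 [0.5831 0.0181 0.0991]
M [-0.0932 -0.0674 -0.0389] F [ 0.0662 -0.04   -3.0701] yaw 80.99 tau6 0.033 t 15.68 op 2.167 g 30.0 [0.5846 0.029  0.0991]
```

```bash
python3 -m inch '[[0.06,0.4,-0.05,0,1.9],[0.12,0.8,-0.1,0,1.9],[0.12,0.8,-0.1,0,1.9],[0.12,0.8,-0.1,0,1.9]]' >/dev/null; sh m.sh;python3 -m inch '[[0.04,0.25,0,0,1.9],[0.07,0.43,0,0,1.9],[0.07,0.43,0,0,1.9]]' >/dev/null; sh m.sh
```

```text
M [-0.0791 -0.1113  0.0354] F [ 0.8515 -0.5795 -3.9634] yaw 80.99 tau6 0.007 t 16.02 op 2.169 g 30.0 [0.5858 0.0366 0.098 ]
M [ 0.0368 -0.0666 -0.0034] F [-0.002   0.8309 -3.0141] yaw 80.96 tau6 0.020 t 16.27 op 2.167 g 30.0 [0.5866 0.041  0.0981]
```

```bash
cat > arc.py <<'E'
import numpy as np,sys
s,e,st=map(float,sys.argv[1:4])
u=lambda t:np.array([np.cos(np.radians(t)),np.sin(np.radians(t))])
for t in np.arange(s-st,e-.01,-st):
    d=-8.5*(u(t)-u(s));print(t,'[%.2f,%.2f,0,%.0f,1.9]'%(d[0],d[1],t-s),end=', ')
print()
E
python3 arc.py 81 66 3; python3 arc.py 66 46 4; python3 arc.py 46 26 4; python3 arc.py 26 14 3
```

```text
78.0 [-0.44,0.08,0,-3,1.9], 75.0 [-0.87,0.18,0,-6,1.9], 72.0 [-1.30,0.31,0,-9,1.9], 69.0 [-1.72,0.46,0,-12,1.9], 66.0 [-2.13,0.63,0,-15,1.9], 
62.0 [-0.53,0.26,0,-4,1.9], 58.0 [-1.05,0.56,0,-8,1.9], 54.0 [-1.54,0.89,0,-12,1.9], 50.0 [-2.01,1.25,0,-16,1.9], 46.0 [-2.45,1.65,0,-20,1.9], 
42.0 [-0.41,0.43,0,-4,1.9], 38.0 [-0.79,0.88,0,-8,1.9], 34.0 [-1.14,1.36,0,-12,1.9], 30.0 [-1.46,1.86,0,-16,1.9], 26.0 [-1.74,2.39,0,-20,1.9], 
23.0 [-0.18,0.40,0,-3,1.9], 20.0 [-0.35,0.82,0,-6,1.9], 17.0 [-0.49,1.24,0,-9,1.9], 14.0 [-0.61,1.67,0,-12,1.9],
```

```bash
python3 -m inch '[[-0.44,0.08,0,-3,1.9],[-0.44,0.08,0,-3,1.9]]' >/dev/null; sh m.sh; python3 -m inch '[[-0.43,0.10,0,-3,1.9],[-0.43,0.1,0,-3,1.9]]' >/dev/null; sh m.sh; python3 -m inch '[[-0.43,0.13,0,-3,1.9],[-0.43,0.13,0,-3,1.9]]' >/dev/null; sh m.sh;python3 -m inch '[[-0.42,0.15,0,-3,1.9],[-0.42,0.15,0,-3,1.9]]' >/dev/null; sh m.sh; python3 -m inch '[[-0.41,0.17,0,-3,1.9],[-0.41,0.17,0,-3,1.9]]' >/dev/null; sh m.sh
```

```text
M [-0.0963 -0.0204 -0.0543] F [ 1.2623 -0.0068 -3.8088] yaw 77.91 tau6 0.223 t 16.43 op 2.131 g 30.0 [0.581  0.0417 0.0978]
M [-0.1324 -0.1422 -0.0067] F [ 0.2546 -0.0778 -3.0559] yaw 74.96 tau6 0.193 t 16.60 op 2.177 g 30.0 [0.577  0.0426 0.0979]
M [-0.1903 -0.06    0.0028] F [-0.7876 -0.3121 -3.0822] yaw 72.01 tau6 0.234 t 16.77 op 2.152 g 30.0 [0.5731 0.0437 0.098 ]
M [-0.2838 -0.017   0.1669] F [ 0.6281 -1.9842 -3.9268] yaw 69.08 tau6 0.418 t 16.93 op 2.134 g 30.0 [0.5694 0.0451 0.0981]
M [-0.2542 -0.1036  0.3762] F [ 0.8313 -1.1866 -4.2828] yaw 66.13 tau6 0.609 t 17.10 op 2.158 g 30.1 [0.5659 0.0468 0.0982]
```

```bash
python3 -m inch '[[-0.53,0.26,0,-4,1.9],[-1.05,0.56,0,-8,1.9],[-1.54,0.89,0,-12,1.9],[-1.54,0.89,0,-12,1.9]]' >/dev/null; sh m.sh; python3 -m inch '[[-0.47,0.36,0,-4,1.9],[-0.91,0.76,0,-8,1.9],[-0.91,0.76,0,-8,1.9]]' >/dev/null; sh m.sh
```

```text
M [-0.4296 -0.1585  0.4057] F [ 0.8299 -2.5552 -3.8859] yaw 54.15 tau6 0.765 t 17.43 op 2.121 g 30.1 [0.5507 0.0559 0.0983]
M [-0.3789 -0.2064  0.4008] F [ 0.9405 -2.1559 -4.6171] yaw 46.16 tau6 0.767 t 17.68 op 2.166 g 30.1 [0.5416 0.0636 0.0983]
```

```bash
python3 -m inch '[[-0.41,0.43,0,-4,1.9],[-0.79,0.88,0,-8,1.9],[-1.14,1.36,0,-12,1.9],[-1.46,1.86,0,-16,1.9],[-1.74,2.39,0,-20,1.9],[-1.74,2.39,0,-20,1.9]]' >/dev/null; sh m.sh; python3 -m inch '[[-0.18,0.40,0,-3,1.9],[-0.35,0.82,0,-6,1.9],[-0.35,0.82,0,-6,1.9],[-0.35,0.82,0,-6,1.9]]' >/dev/null; sh m.sh
python3 - <<'E'
from h import *
c=grab("wrist");np.save("w5.npy",c,allow_pickle=True);cv2.imwrite("pics/w5.png",cv2.resize(c["image"][0:200,190:370],None,fx=3,fy=3,interpolation=cv2.INTER_CUBIC))
E
```

```text
M [-0.5288 -0.077   0.2851] F [ 0.8022 -2.5022 -2.9189] yaw 26.19 tau6 0.762 t 18.18 op 2.112 g 30.1 [0.5239 0.0874 0.0982]
M [-0.2622 -0.024   0.439 ] F [-0.4373 -2.2785 -3.1634] yaw 20.22 tau6 0.479 t 18.52 op 2.155 g 30.2 [0.5205 0.0951 0.0981]
```

View pics/w5.png

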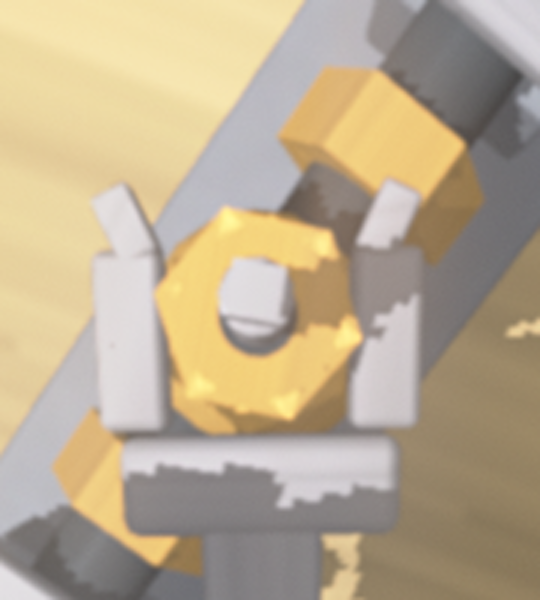

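The last picture shows the nut squarely in the jaw and turned against it, with corners near (228,210), (330,238), (357,335), (288,415), (195,385) and (163,290).

Run:
```python
from h import *
np.set_printoptions(precision=4,suppress=True)
c=np.load("w5.npy",allow_pickle=True).item()
k=np.array([(228,210),(330,238),(357,335),(288,415),(195,385),(163,290)])/3+[189.7,-.3]
P=unproj(c,k,.112);ctr=P.mean(0);d=P-ctr
print(ctr,np.hypot(d[:,0],d[:,1]),np.degrees(np.arctan2(d[:,1],d[:,0]))%60)
```

```text
[0.6002 0.1252 0.112 ] [0.0165 0.0161 0.0162 0.0169 0.0157 0.0162] [38.1602 36.1328 38.2474 36.1533 36.4812 37.1606]
```

```bash
python3 arc.py 20 11 3
cat > fit.py <<'E'
from h import *
from scipy.optimize import differential_evolution as DE
import sys
# fit top hexagon outline of nut (yellow inside / gradient along edges)
def fit(c,z,N=(.5998,.1252)):
    g=cv2.cvtColor(c["image"],cv2.COLOR_BGR2GRAY).astype(np.float32)
    m=cv2.GaussianBlur(g,(0,0),.8);gx=cv2.Sobel(m,cv2.CV_32F,1,0);gy=cv2.Sobel(m,cv2.CV_32F,0,1)
    t=(np.arange(40)+.5)/40
    def cost(p):
        x,y,a=p;k=np.radians(a+60*np.arange(7));C=np.c_[x+.01732*np.cos(k),y+.01732*np.sin(k),np.full(7,z)]
        Q=proj(c,C);s=0
        for i in range(6):
            L=Q[i]+(Q[i+1]-Q[i])*t[4:36,None];n=np.array([Q[i+1][1]-Q[i][1],Q[i][0]-Q[i+1][0]]);n/=np.linalg.norm(n)
            X=L.astype(np.float32)
            f=lambda G:cv2.remap(G,X[:,:1],X[:,1:],cv2.INTER_LINEAR)[:,0]
            s+=np.minimum(np.abs(f(gx)*n[0]+f(gy)*n[1]),150).mean()
        return -s
    r=DE(cost,[(N[0]-.003,N[0]+.003),(N[1]-.003,N[1]+.003),(0,60)],seed=1,popsize=25,tol=1e-6)
    sc=[min(cost([r.x[0]+dx,r.x[1]+dy,a]) for dx in(-.001,0,.001) for dy in (-.001,0,.001)) for a in range(0,60,4)]
    return r.x.round(4),round(r.fun),np.round(sc).astype(int)
if __name__=="__main__":
    for f in sys.argv[1:]: print(f,*fit(np.load(f,allow_pickle=True).item(),.112))
E
python3 fit.py w2.npy w5.npy
```

```text
17.0 [-0.14,0.42,0,-3,1.9], 14.0 [-0.26,0.85,0,-6,1.9], 11.0 [-0.36,1.29,0,-9,1.9], 
w2.npy [ 0.5991  0.1254 26.4249] -712 [-506 -537 -577 -625 -666 -692 -707 -709 -682 -642 -595 -545 -513 -491
 -491]
w5.npy [ 0.5998  0.1254 37.6742] -704 [-391 -374 -378 -397 -409 -425 -457 -517 -630 -699 -690 -611 -500 -434
 -409]
```

```bash
python3 -m inch '[[-0.14,0.42,0,-3,1.9],[-0.26,0.85,0,-6,1.9],[-0.36,1.29,0,-9,1.9],[-0.36,1.29,0,-9,1.9],[-0.36,1.29,0,-9,1.9]]' >/dev/null; sh m.sh
python3 - <<'E'
from fit import *
c=grab("wrist");np.save("w6.npy",c,allow_pickle=True);print(*fit(c,.112))
E
python3 arc.py 11 7 2
```

```text
M [-0.3797 -0.1083  0.4057] F [ 0.7177 -2.0031 -2.9735] yaw 11.12 tau6 0.451 t 18.98 op 2.141 g 30.2 [0.5166 0.1082 0.0981]
[ 0.5999  0.1253 29.3706] -750 [-406 -425 -440 -444 -508 -594 -701 -747 -733 -637 -524 -453 -422 -406
 -400]
9.0 [-0.05,0.29,0,-2,1.9], 7.0 [-0.09,0.59,0,-4,1.9],
```

```bash
python3 -m inch '[[-0.05,0.29,0,-2,1.9],[-0.09,0.59,0,-4,1.9],[-0.09,0.59,0,-4,1.9],[-0.09,0.59,0,-4,1.9]]' >/dev/null; sh m.sh
python3 - <<'E'
from fit import *
c=grab("wrist");print(*fit(c,.112))
u=lambda t:np.array([np.cos(np.radians(t)),np.sin(np.radians(t))])
for t in (11,15,18,21): print(t,-8.5*(u(t)-u(7)))
E
```

```text
M [-0.4709 -0.119   0.4191] F [ 1.3756 -2.748  -4.0353] yaw 7.07 tau6 0.466 t 19.37 op 2.150 g 30.2 [0.5156 0.114  0.0981]
[ 0.5999  0.1254 24.5939] -753 [-464 -495 -491 -540 -631 -728 -753 -733 -653 -555 -492 -451 -452 -448
 -447]
11 [ 0.09281123 -0.58598704]
15 [ 0.22627277 -1.16407246]
18 [ 0.3526619  -1.59075503]
21 [ 0.50120866 -2.01023815]
```

```bash
python3 -m inch '[[0.09,-0.59,0,4,1.9],[0.09,-0.59,0,4,1.9],[0.09,-0.59,0,4,1.9]]' >/dev/null; sh m.sh; python3 -m inch '[[0.14,-0.58,0,4,1.9],[0.14,-0.58,0,4,1.9],[0.14,-0.58,0,4,1.9]]' >/dev/null; sh m.sh;  python3 -m inch '[[0.12,-0.42,0,3,1.9],[0.12,-0.42,0,3,1.9],[0.12,-0.42,0,3,1.9]]' >/dev/null; sh m.sh
python3 - <<'E'
from fit import *
c=grab("wrist");np.save("w7.npy",c,allow_pickle=True);print(*fit(c,.112))
E
```

```text
M [ 0.418  -0.1144  0.2133] F [ 1.2219  1.8214 -3.6334] yaw 10.79 tau6 0.146 t 19.67 op 2.161 g 30.0 [0.5164 0.1091 0.0981]
M [ 0.4529 -0.1653  0.186 ] F [ 1.559   3.0172 -3.8243] yaw 14.78 tau6 0.176 t 19.92 op 2.194 g 30.0 [0.5177 0.1033 0.0981]
M [ 0.4644 -0.2256  0.2584] F [ 0.933   2.5917 -4.367 ] yaw 17.80 tau6 0.195 t 20.17 op 2.112 g 30.0 [0.519  0.099  0.0981]
[ 0.5999  0.1253 34.0711] -729 [-385 -378 -401 -418 -433 -474 -541 -653 -721 -717 -623 -500 -436 -406
 -389]
```

The nut followed the wrench back slightly because it is wedged in the jaw. I'll return it and pull the wrench straight out instead.

```bash
python3 -m inch '[[-0.12,0.42,0,-3,1.9],[-0.26,1,0,-7,1.9],[-0.26,1,0,-7,1.9],[-0.26,1,0,-7,1.9]]' >/dev/null; sh m.sh
python3 - <<'E'
from fit import *
c=grab("wrist");print(*fit(c,.112))
E
python3 -m inch '[[-0.3,-0.06,0,0,1.9],[-0.6,-0.12,0,0,1.9],[-0.6,-0.12,0,0,1.9]]' >/dev/null; sh m.sh;python3 - <<'E'
from fit import *
c=grab("wrist");print(*fit(c,.112))
E
```

```text
M [ 0.4854 -0.2098  0.1767] F [ 1.3344  2.8929 -3.9632] yaw 10.98 tau6 0.238 t 20.55 op 2.190 g 30.0 [0.5164 0.1089 0.0981]
[ 0.5999  0.1253 25.9536] -753 [-418 -433 -457 -486 -572 -685 -746 -748 -679 -564 -474 -436 -417 -407
 -402]
M [ 1.0293 -1.4572  0.3481] F [ 9.1363  6.0472 -6.384 ] yaw 10.91 tau6 0.242 t 20.85 op 2.177 g 30.0 [0.5162 0.1076 0.0993]
[ 0.5999  0.1253 27.2836] -741 [-393 -410 -427 -465 -533 -634 -717 -740 -683 -568 -471 -426 -403 -385
 -385]
```

```bash
python3 -m inch '[[-0.6,-0.12,0,0,1.9],[-0.6,-0.12,0,0,1.9],[-0.6,-0.12,0,0,1.9]]' >/dev/null; sh m.sh; python3 -m inch '[[-0.3,-0.06,0,5,1.9],[-0.3,-0.06,0,0,1.9],[-0.3,-0.06,0,5,1.9],[-0.3,-0.06,0,2,1.9]]' >/dev/null; sh m.sh;python3 - <<'E'
from fit import *
c=grab("wrist");np.save("w8.npy",c,allow_pickle=True);print(*fit(c,.112))
E
```

```text
M [ 0.7005 -1.8496  0.3219] F [11.5627  3.9097 -5.2494] yaw 10.95 tau6 0.346 t 21.15 op 2.161 g 30.1 [0.5128 0.1059 0.0999]
M [ 0.8754 -1.4259  0.4257] F [ 8.9285  4.7935 -3.3429] yaw 13.01 tau6 -0.673 t 21.48 op 2.146 g 30.1 [0.5088 0.104  0.0998]
[ 0.6     0.125  24.8356] -686 [-364 -368 -405 -468 -557 -647 -684 -663 -581 -483 -428 -383 -365 -359
 -359]
```

```bash
cat > chk.py <<'E'
from h import *
import sys
a=cv2.cvtColor(np.load("w4.npy",allow_pickle=True).item()["image"],6)
T=a[150:215,255:300]  # bar/handle root
def where(c):
    b=cv2.cvtColor(c["image"],6);out=[]
    for (r0,r1,c0,c1) in ((140,185,228,328),(80,145,222,250),(80,145,308,336)):
        t=cv2.Canny(a,40,100)[r0:r1,c0:c1].astype(np.float32);B=cv2.Canny(b,40,100)[r0-40:r1+40,c0-15:c1+15].astype(np.float32)
        m=cv2.matchTemplate(cv2.GaussianBlur(B,(0,0),1),cv2.GaussianBlur(t,(0,0),1),cv2.TM_CCOEFF_NORMED);_,v,_,l=cv2.minMaxLoc(m);out.append((l[0]-15,l[1]-40,round(v,2)))
    return out
if __name__=="__main__":
    for f in ("w5","w6","w7","w8"): print(f,where(np.load(f+".npy",allow_pickle=True).item()))
E
python3 chk.py
```

```text
w5 [(-2, 1, 0.26), (-2, 3, 0.51), (-3, -2, 0.39)]
w6 [(4, 1, 0.32), (-2, 3, 0.45), (-2, 2, 0.44)]
w7 [(-3, 3, 0.3), (-1, 2, 0.6), (-1, -2, 0.38)]
w8 [(-2, -3, 0.29), (0, -2, 0.59), (-2, -2, 0.57)]
```

```bash
python3 -m inch '[[-0.4,-0.08,0,0,1.9],[-0.4,-0.08,0,3,1.9],[-0.8,-0.16,0,0,1.9],[-0.8,-0.16,0,3,1.9],[-0.8,-0.16,0,0,1.9]]' >/dev/null; sh m.sh;python3 - <<'E'
from fit import *
import chk
c=grab("wrist");np.save("w9.npy",c,allow_pickle=True);print(*fit(c,.112),chk.where(c))
E
```

```text
M [-0.0056  0.0729 -0.0798] F [ 1.0837  0.3887 -2.7943] yaw 12.95 tau6 -0.882 t 21.95 op 2.150 g 29.9 [0.4919 0.1026 0.0979]
[ 0.6     0.125  24.4484] -618 [-332 -344 -351 -367 -421 -541 -616 -603 -532 -434 -360 -325 -308 -307
 -316] [(-1, -2, 0.3), (3, -3, 0.59), (1, -4, 0.73)]
```

```bash
python3 -m inch '[[-1,-0.2,0,0,1.9],[-2,-0.4,0,0,1.9],[-3,-0.6,0,0,1.9],[-3,-0.6,0,0,1.9],[-3,-0.6,0,0,1.9]]' >/dev/null; sh m.sh; python3 -m inch '[[0,-2,2,0,1.9],[0,-5,4,0,1.9],[0,-8,4,6,1.9],[0,-11,4,13,1.9],[1,-14,4,20,1.9],[2,-17,4,27,1.9],[3,-20,4,34,1.9],[4,-22,4,41,1.9],[5,-23.5,4,48,1.9],[5.4,-23.9,4,55,1.9]]' >/dev/null; python3 -m inch '[[0,0,0,7,1.9],[0,0,0,13,1.9],[0,0,0,13,1.9]]' >/dev/null; sh m.sh;python3 - <<'E'
from fit import *
c=grab("wrist");np.save("w10.npy",c,allow_pickle=True)
for f in("w4","w10"):
    g=np.load(f+".npy",allow_pickle=True).item()["image"].astype(int).sum(2)
    print(f,[(r,g[r,270:288].mean().round()) for r in range(130,196,3)])
E
```

```text
M [-0.0065 -0.0352  0.0841] F [ 0.5252  1.1605 -3.7028] yaw 12.95 tau6 -0.008 t 22.42 op 2.146 g 29.9 [0.4625 0.0976 0.098 ]
M [-0.0856 -0.0289 -0.0156] F [ 0.5488  0.0137 -3.27  ] yaw 81.05 tau6 -0.627 t 23.50 op 2.172 g 29.9 [ 0.5178 -0.1418  0.1379]
w4 [(130, np.float64(545.0)), (133, np.float64(546.0)), (136, np.float64(546.0)), (139, np.float64(546.0)), (142, np.float64(548.0)), (145, np.float64(487.0)), (148, np.float64(581.0)), (151, np.float64(587.0)), (154, np.float64(591.0)), (157, np.float64(571.0)), (160, np.float64(560.0)), (163, np.float64(570.0)), (166, np.float64(560.0)), (169, np.float64(559.0)), (172, np.float64(546.0)), (175, np.float64(478.0)), (178, np.float64(539.0)), (181, np.float64(562.0)), (184, np.float64(561.0)), (187, np.float64(562.0)), (190, np.float64(561.0)), (193, np.float64(562.0))]
w10 [(130, np.float64(237.0)), (133, np.float64(241.0)), (136, np.float64(242.0)), (139, np.float64(265.0)), (142, np.float64(649.0)), (145, np.float64(695.0)), (148, np.float64(701.0)), (151, np.float64(698.0)), (154, np.float64(676.0)), (157, np.float64(686.0)), (160, np.float64(680.0)), (163, np.float64(676.0)), (166, np.float64(669.0)), (169, np.float64(654.0)), (172, np.float64(555.0)), (175, np.float64(678.0)), (178, np.float64(677.0)), (181, np.float64(676.0)), (184, np.float64(676.0)), (187, np.float64(676.0)), (190, np.float64(676.0)), (193, np.float64(675.0))]
```

```bash
python3 -m inch '[[-0.1,0,-3,0,1.9],[-0.1,0,-6,0,1.9],[-0.1,0,-9,0,1.9],[-0.1,0,-11.5,0,1.9],[-0.1,0,-12.5,0,1.9],[-0.1,0,-12.8,0,1.9],[-0.1,0,-12.8,0,1.9],[-0.1,0,-12.8,0,1.9]]' >/dev/null; sh m.sh; python3 -m inch '[[0,0,-0.15,0,1.9],[0,0,-0.3,0,1.9],[0,0,-0.3,0,1.9]]' >/dev/null; sh m.sh
```

```text
M [ 0.0202 -0.0938  0.0242] F [-0.154   0.273  -3.5507] yaw 80.92 tau6 0.003 t 24.22 op 2.173 g 29.9 [ 0.5174 -0.1416  0.0111]
M [-0.0556 -0.1932 -0.1266] F [ 0.0856  0.2012 -2.1479] yaw 80.92 tau6 -0.068 t 24.47 op 2.157 g 29.9 [ 0.5172 -0.1416  0.008 ]
```

```bash
python3 -m inch '[[0,0,-0.1,0,1.9],[0,0,-0.2,0,1.9],[0,0,-0.2,0,1.9]]' >/dev/null; sh m.sh; python3 -m inch '[[0,0,0,0,2.4],[0,0,0,0,2.8],[0,0,0,0,3.4],[0,0,0,0,4],[0,0,0,0,5],[0,0,0,0,6],[0,0,0,0,6],[0,0,0,0,6],[0,0,0,0,6]]' >/dev/null; sh m.sh; python3 -m inch '[[0,0,2,0,6],[0,0,5,0,6],[0,0,9,0,6],[0,0,13,0,6],[0,0,17,0,6],[0,0,21,0,6],[0,1.5,21.5,0,8.7],[0,1.5,21.5,0,8.7],[0,1.5,21.5,0,8.7],[0,1.5,21.5,0,8.7]]' >/dev/null; sh m.sh
python3 - <<'E'
from fit import *
np.set_printoptions(precision=4,suppress=True)
c=grab("wrist");g=c["image"].astype(int).sum(2)
for r in (126,140,170,190): i=np.where(g[r,245:315]>330)[0]+245;print(r,i.min(),i.max())
m=[(r,int(g[r,273:285].mean())) for r in range(134,156,2)];print(m)
P=unproj(c,[(278.3,147),(278.3,113)],.015);print(P)
w3=np.load("w3.npy",allow_pickle=True).item();print(np.abs(c["image"][:230,320:420].astype(int)-w3["image"][:230,320:420]).mean())
E
```

```text
M [ 0.0296 -0.2235 -0.0935] F [-0.1854 -0.5507  4.6114] yaw 80.93 tau6 -0.072 t 24.72 op 2.158 g 30.0 [ 0.5173 -0.1418  0.006 ]
M [-0.008  -0.0246 -0.0395] F [-0.0088  0.3014  0.6602] yaw 80.96 tau6 -0.000 t 25.47 op 5.829 g 0.0 [ 0.5162 -0.1411  0.005 ]
M [ 0.0002 -0.0841 -0.0673] F [-0.2691  0.2928 -0.3147] yaw 80.98 tau6 -0.001 t 26.30 op 7.879 g 0.0 [ 0.5151 -0.1258  0.2186]
126 260 306
140 260 306
170 273 291
190 273 290
[(134, 208), (136, 210), (138, 208), (140, 207), (142, 206), (144, 217), (146, 553), (148, 688), (150, 685), (152, 669), (154, 670)]
[[ 0.5227 -0.076   0.015 ]
 [ 0.5291 -0.0359  0.015 ]]
17.74104347826087
```

```bash
python3 -m inch '[[0,0,0,0,8.7],[0,0,0,0,8.7]]' >/dev/null; python3 -c "
from rig import bot;print(bot.hand_in())"
```

```text
the job is handed in; nothing more can be done
None
```

I handed the job in at about 26.5 s: by my measurements the nut is about 60° past finger-tight (give or take about 3°) and the wrench is lying flat on the mat, released, but the hand-in returned no verdict.

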